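Fasten the specimen carousel and hold the red-lidded jar at the reader

TASK

The jar rack has just been set on the turntable: first fasten it by pushing down the black knob in its middle and turning it clockwise to its stop, so that the knob stays down when you let go of it. Then take the jar with the red lid by its lid, turn the carousel steadily until that jar stands squarely in front of the code reader, and finish there still gripping the lid, holding the carousel still for the scan. Leave the other things on the desk where they are.

Things in the scene. Friction and masses are not known exactly. Their poses are not given: they have to be found in the camera images.
- turntable: grey round turntable housing, diameter 260, fixed to the desk, with a code reader at its front: black block 60 wide, top 80 above the desk, yellow stripe on top, its reading face 165 from the turning axis, yellow arrow head at its foot. Origin on the turning axis at desk height; z up; the reader lies along its own -x axis
- rack_centre (a point): middle of the aluminium jar rack on the turntable, on the turning axis, at the top of its plate (diameter 250, 44 above the desk); x axis turns with the rack. Six glass jars, one red, one blue, one green and three white lids, sit fast in it, evenly spaced on a circle of radius 95. Jars 44 in diameter, lids 46 and 16 high, lid tops 114 above the desk
- red_jar: the jar with the red lid, fast in the rack. Origin at the centre of its underside, 44 above the desk; z up; label looks outwards from the turning axis (own -x). The lid's centre is 62 above this origin (106 above the desk), diameter 46, height 16: grip it across from above. About 50 clear to the jars beside it and to the knob
- front_spot (a point): the place where the centre of the red lid belongs: 95 from the turning axis towards the reader, 106 above the desk. Fixed to the turntable housing
- carousel (a joint): angle of rack and jars, rad, growing counter-clockwise seen from above; 0 (or 6.283) when the red jar stands in front of the reader; starts between 0.8 and 5.48. Turns both ways without stops against a drag of about 0.16 Nm (2 N at a jar) and stays where it is left
- knob_grip (a point): middle of the round black knob (diameter 40, height 24, steel cap and white line on top) on the turning axis in the centre of the rack; 134 above the desk while the knob is up, and moves with it. Below the knob stands a tube of diameter 38, up to 110 above the desk. About 50 clear around the knob to the jars
- knob_press (a joint): how far the knob is pushed down, m: 0 up, 0.011 at the bottom. A spring pushes it up (2.4 N at 0, 7.8 N at 0.009). Push it at least 0.0075 before turning and keep it down while turning; at the stop its thread has caught and it stays at about 0.007 when let go. Not caught, it springs back to 0
- knob_turn (a joint): turn of the knob relative to the rack, rad, growing clockwise seen from above: starts near 0 (it can be pushed in only below about 0.35), stop at 1.35. It turns lightly (about 0.05 Nm), less than the drag of the turntable, so the rack stays still meanwhile
- spare_jar: loose glass specimen jar with a white lid standing on the desk beside the turntable, diameter 46, height 70; origin centre of its underside
- loupe: small black magnifier standing on the desk beside the turntable, diameter 42, height 34; origin centre of its underside
- tape_dispenser: black desk tape dispenser, 150 x 55 x 75 high; origin centre of its underside
- date_stamp: hand stamp with grey foot 30 x 60 and dark wooden handle, 84 high; origin centre of its underside
- stapler: blue and black stapler, 150 x 36 x 55 high; origin centre of its underside
- pen_pot: dark steel pot with pens, diameter 70, 100 high, pens up to 155; origin centre of its underside

How it is judged:
By the outcome, as a careful person would: the job done as asked, in the order asked, and still so for the second after the job is handed in, while the arm keeps its last pose, push and grip.
It also fails if it takes over 58 s, if anything falls off the work surface, if the arm or the gripper's body presses on something with over 40 N, if the wrist force passes 120 N, or if a joint passes its speed limit or range.

ROBOT

A 6-joint arm with a two-finger parallel gripper is mounted at the origin on the work surface. World frame = base frame: x ahead of the robot, y to its left, z up, the work surface at z = 0. Lengths are in mm, angles in rad, forces in N, time in s.
With the tool pointing down it reaches from about 275 to 750 mm from the base axis. Payload 10.2 kg.
Tool frame: the origin (TCP) lies midway between the tips of the shut fingers; the grasp point (between the pads) lies 19 mm behind it; z points along the fingers, y is the direction in which the jaws open and shut (so a half turn about z gives the same grasp; the last joint's range is limited). The gripper opens to 85 mm and grips with 20 to 120 N. Pads are 22 mm wide; open, the fingers measure 114 mm over their backs; the gripper's body (76 mm by 85 mm) begins 54 mm behind the grasp point. The pads swing forward as they close: fully open they stand 13 mm farther back than shut.
Start: joints at [0.942, 0.313, 1.498, -0, 1.331, -0.223], TCP at [207.259, 482.364, 231.294] pointing down, gripper open.
Joint ranges: [-2.94, 2.94], [-0.97, 2.17], [0.19, 2.56], [-1.23, 4.37], [0.02, 3.11], [-2.88, 2.88]. Speed limits (rad/s): [2.39, 2.39, 3.01, 3.14, 3.14, 3.14].

INTERFACE

Orientations are given as a unit quaternion [w, x, y, z].
In Python, from rig import sense, capture, finish_job, search_frame, trace gives the robot as it stands.
- The arm moves only by the tool arm_command, never from a script. Its argument "steps" is one flat list of numbers, 5 for each row, row after row: the shift along the world's x, y, z in units of 50 mm (1.0 is 50 mm), then the turn about the world's z in units of 5 degrees (1.0 is 5 degrees), then the opening in per cent of the stroke, from 0 (shut) to 100 (fully open). In form: [dx, dy, dz, twist, fingers, dx, dy, dz, twist, fingers, ...]. A call has 1 to 5 rows; each row shifts and turns the commanded pose from where the row before left it; what a row does not reach is not made up. A row lasts 1/8 s, in which the tool goes at most 62.5 mm and 10.7 degrees, less where a joint would pass 70% of its speed; a pose out of reach is approached as far as the arm can. A call is refused whole if a number of a shift passes 1 or a number of a turn 1, either way. A call with a gripper value outside its range is refused whole. The fingers move at their own pace and stop on an object; "grip_force" is the grip in N (left out, the last holds). Time passes only in rows, so rows that do not move let the fingers close. It gives the time, the measured TCP pose, the force and the opening at its end, in the units of the state.
- sense(): the state, without advancing time (a new reading comes with each control period).
- capture(name): name is "side" or "top"; returns a dict with "frame" (384x512x3 uint8, blue, green, red), "fov_y" (degrees; the focal length in pixels is half the picture's height over the tangent of half this angle, whatever the lens; pixels are square), "cx", "cy" (the principal point, pixels), "k1" (the pictures are not rectified: a ray, as slopes to the right and down, at radius r is drawn at 1 + k1 r^2 times it, then the intrinsics apply), "extrinsics" (4x4, takes a point from world to camera coordinates). Camera axes: x right, y down, z forward; pixel columns grow to the right and rows downward; lengths in mm; the calibration is good to about 2 mm. A picture is of the moment at which its call begins. There is no depth.
- finish_job(): hands the job in, once; it reports no verdict.
Trained networks look in a picture, given as the dict that the camera call returned (one of the last four; its "shot" number tells which), for a name from the list of things; names that differ only in an ending like _2 or _b are one class to them, and where a whole thing is asked for, a point or a joint stands for the part that bears it (a point fixed in the world has none). Each returns a list of dicts, best first, with "score" (0 to 1); they miss things now and then, are a little off and sometimes report something else, mostly with a low value. They report only what shows in the picture. A call takes as long as a camera call.
- search_frame(picture, target): "point" ([x, y, z] in mm, in world coordinates, good to about 4 mm: the middle of the surface that is visible of it).
- trace(picture, target): "mask" (384x512 bool, what is visible of it).
The state is a dict: "time_s": time; "joints": joint angles; "dq": joint speeds; "tau": joint torques, N m; "eef_pos": TCP position; "ee_rot": TCP orientation; "force": force on the tool from outside, world axes, zero at the start; "wrist_torque": the same for the moment, N m; "grip_width": opening from 0.0 (shut) to 1.0 (fully open).
Only numpy, scipy, OpenCV 4.12 (cv2) and the standard library are available. Lean on these libraries where they do the work, as an engineer would, in place of code of your own. Each camera call takes 0.05 s, during which the arm holds its last target. There are 200 camera calls.

## Working session

There is one attempt and no reset: what is moved stays moved. The work goes in short steps, Python scripts to look and compute and a tool call to move; the robot and the scene stay as the last step left them, time stands still between calls to the robot, and variables do not carry over. Pictures are saved under pics/ and viewed, on a budget of 10 in all, crops included, one or two more only if the job needs it, and the job is handed in when it is done.

Besides the shell and the picture viewer there is one more tool, called after "Emit:" as a command line: name --argument value ..., lists and objects as JSON in quotes. arm_command: Moves the arm, as the interface text tells. Its arguments: {"type":"object","properties":{"steps":{"type":"array"},"grip_force":{"type":"number"}},"required":["steps"]}

```bash
mkdir -p pics
cat > h.py <<'E'
import numpy as np, cv2
from rig import *
def proj(c,P):
    P=np.atleast_2d(P).astype(float); E=np.array(c["extrinsics"]); q=P@E[:3,:3].T+E[:3,3]
    s=q[:,:2]/q[:,2:]; r2=(s**2).sum(1,keepdims=True); s=s*(1+c["k1"]*r2)
    f=192/np.tan(np.radians(c["fov_y"]/2)); return s*f+[c["cx"],c["cy"]]
def ray(c,uv,z):
    f=192/np.tan(np.radians(c["fov_y"]/2)); d=(np.array(uv,float)-[c["cx"],c["cy"]])/f; s=d.copy()
    for _ in range(20): s=d/(1+c["k1"]*(s@s))
    E=np.array(c["extrinsics"]); R=E[:3,:3]; o=-R.T@E[:3,3]; v=R.T@np.append(s,1); return o+v*(z-o[2])/v[2]
E
python3 - <<'E'
from h import *
im=[]
for n in("top","side"):
    c=capture(n); im.append(c["frame"])
    cv2.imwrite(f"pics/{n}0.png",c["frame"])
    for t in("turntable","rack_centre","red_jar","knob_grip","spare_jar","loupe","pen_pot","stapler","tape_dispenser","date_stamp"):
        r=search_frame(c,t)[:2]; print(n,t,[(np.round(x["point"]),round(x["score"],2)) for x in r])
E
```

```text
top turntable [(array([ 530., -124.,   46.]), 0.85)]
top rack_centre [(array([ 544., -119.,   45.]), 0.78), (array([390., 454.,  30.]), 0.7)]
top red_jar [(array([509., -38., 116.]), 0.64), (array([ 347., -400.,   16.]), 0.5)]
top knob_grip []
top spare_jar [(array([588.,  83.,  70.]), 0.68), (array([ 548., -121.,  147.]), 0.37)]
top loupe [(array([ 531., -128.,   39.]), 0.68), (array([ 607., -328.,   35.]), 0.5)]
top pen_pot [(array([ 528., -125.,   44.]), 0.57), (array([ 604., -444.,   68.]), 0.56)]
top stapler [(array([567., 468.,  44.]), 0.97), (array([ 551., -130.,  146.]), 0.74)]
top tape_dispenser [(array([388., 456.,  29.]), 0.9)]
top date_stamp [(array([ 346., -400.,   14.]), 0.65)]
side turntable [(array([ 529., -153.,   46.]), 0.68), (array([ 346., -415.,   16.]), 0.65)]
side rack_centre [(array([ 547., -145.,   52.]), 0.81)]
side red_jar [(array([510., -53., 105.]), 0.72)]
side knob_grip [(array([ 546., -145.,   53.]), 0.66), (array([ 545., -135.,  145.]), 0.56)]
side spare_jar []
side loupe [(array([ 606., -337.,   32.]), 0.82), (array([397., 442.,  24.]), 0.3)]
side pen_pot [(array([394., 441.,  26.]), 0.64), (array([ 610., -428.,   82.]), 0.6)]
side stapler [(array([570., 462.,  24.]), 0.88)]
side tape_dispenser [(array([396., 439.,  26.]), 0.94)]
side date_stamp [(array([ 350., -410.,   17.]), 0.55)]
```

```bash
python3 -c "
import cv2,numpy as np
cv2.imwrite('pics/a.png',cv2.resize(cv2.imread('pics/top0.png'),(800,600)))"
```

```text
(no output)
```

View pics/top0.png

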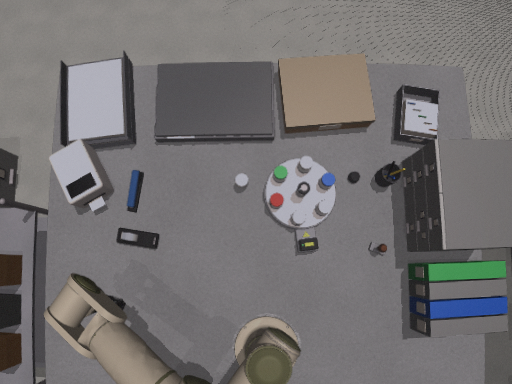

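View pics/side0.png

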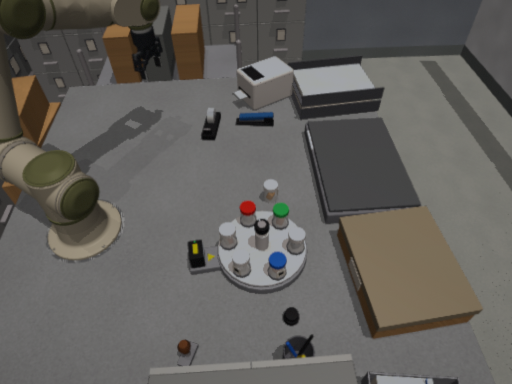

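Top view: the turntable is at about (300,193), the red lid at (276,201) with blue opposite at (328,180), and the reader at (308,242). The gripper is far off to the left. Next I'll measure by colour centroids in both views.

```bash
cat > m.py <<'E'
from h import *
def blob(c,lo,hi,ctr,rad):
    h=cv2.cvtColor(c["frame"],cv2.COLOR_BGR2HSV); m=cv2.inRange(h,np.array(lo),np.array(hi))
    if lo[0]==0: m|=cv2.inRange(h,np.array((170,)+tuple(lo[1:])),np.array((180,255,255)))
    k=np.zeros_like(m); cv2.circle(k,tuple(int(v) for v in ctr),rad,255,-1); m&=k
    ys,xs=np.nonzero(m); return np.array([xs.mean(),ys.mean()]),len(xs)
E
python3 - <<'E'
from m import *
for n in("top","side"):
    c=capture(n); ct=proj(c,[[540,-130,80]])[0]; rd=42 if n=="top" else 55
    for t,lo,hi in(("red",(0,140,60),(8,255,255)),("blue",(105,140,60),(125,255,255)),("green",(45,120,40),(80,255,255))):
        p,k=blob(c,lo,hi,ct,rd); print(n,t,p.round(1),k,[ray(c,p,z).round(1)[:2] for z in(106,112)])
    for t,lo in (("yel",(22,130,80)),):
        h=cv2.cvtColor(c["frame"],cv2.COLOR_BGR2HSV); m=cv2.inRange(h,np.array(lo),np.array((36,255,255)))
        nn,l,s,ce=cv2.connectedComponentsWithStats(m)
        for i in range(1,nn):
            if s[i,4]>4: print(n,t,ce[i].round(1),s[i],"z80",ray(c,ce[i],80).round(1)[:2],"z0",ray(c,ce[i],2).round(1)[:2])
    E=np.array(c["extrinsics"]); print("cam",(-E[:3,:3].T@E[:3,3]).round())
    a=proj(c,[[545,-125,100]])[0].astype(int); w=48 if n=="top" else 75
    cr=c["frame"][a[1]-w:a[1]+w,a[0]-w:a[0]+w]; cv2.imwrite(f"pics/c_{n}.png",cv2.resize(cr,(560,560),interpolation=cv2.INTER_CUBIC)); print("crop origin",a-w,560/(2*w))
a=cv2.hconcat([cv2.imread("pics/c_top.png"),cv2.imread("pics/c_side.png")]); cv2.imwrite("pics/c.png",cv2.resize(a,(800,400)))
E
```

```text
top red [276.5 199.5] 119 [array([514.1, -39.4]), array([513.2, -39.1])]
top blue [328.  179.1] 120 [array([ 582.4, -216.9]), array([ 581.3, -215.8])]
top green [281.6 170.4] 9 [array([614. , -58.7]), array([612.7, -58.3])]
top yel [397.6 171. ] [390 168  15   7  20] z80 [ 615.3 -473. ] z0 [ 632.  -501.3]
cam [ 317.   30. 1469.]
crop origin [253 142] 5.833333333333333
side red [247.3 207.6] 187 [array([513.3, -39.4]), array([513.2, -44.1])]
side blue [277.1 260.1] 227 [array([ 580.9, -217.7]), array([ 580.4, -221.3])]
side green [280.4 209.6] 183 [array([607.4, -54.2]), array([606.7, -58.9])]
side yel [194.9 248.1] [192 243   6  11  53] z80 [ 363.2 -148.3] z0 [350.5 -97.6]
side yel [209.9 256.5] [208 254   6   6  26] z80 [ 404.7 -178. ] z0 [ 395.7 -130. ]
side yel [303.  355.4] [301 354   5   3   9] z80 [ 615.8 -451.2] z0 [ 625.5 -427.4]
cam [ 506. -719.  958.]
crop origin [185 157] 3.7333333333333334
```

View pics/c.png

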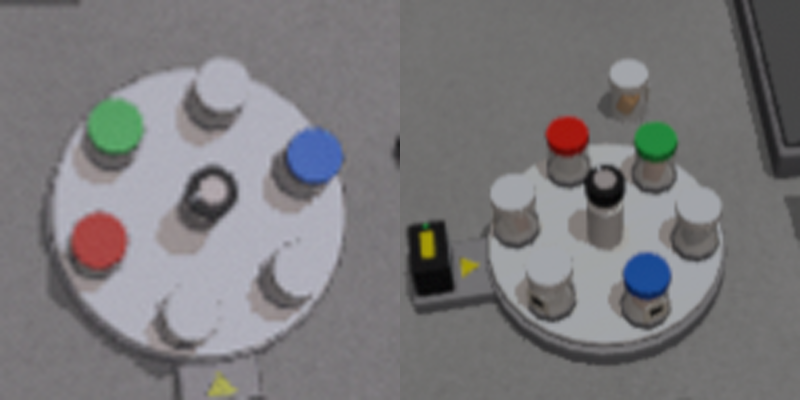

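The crops show all six lids, the knob with its steel cap, and the yellow arrow and stripe at the reader. I'll get the reader's direction from the top view and start the approach at about 230 high.

Run:
```python
from m import *
from scipy.spatial.transform import Rotation as R
c=capture("top"); h=cv2.cvtColor(c["frame"],cv2.COLOR_BGR2HSV); m=cv2.inRange(h,np.array((20,70,60)),np.array((40,255,255)))
m[:225]=0;m[255:]=0;m[:,:295]=0;m[:,325:]=0
nn,l,s,ce=cv2.connectedComponentsWithStats(m)
for i in range(1,nn):
    print(ce[i].round(1),s[i],[(z,ray(c,ce[i],z).round(1)[:2]) for z in (2,10,20,80)])
# knob cap (bright) & side
for n in("top","side"):
    c=capture(n); r=trace(c,"knob_grip"); 
    for x in r[:2]:
        ys,xs=np.nonzero(x["mask"]); print(n,x["score"],xs.mean().round(1),ys.mean().round(1),len(xs),ray(c,[xs.mean(),ys.mean()],140).round(1))
s=sense(); print(s["ee_rot"],R.from_quat(np.roll(s["ee_rot"],-1)).as_matrix().round(3),s["eef_pos"],s["grip_width"],s["force"],s["wrist_torque"],s["time_s"])
```

```text
[305.8 234.4] [303 232   7   5  20] [(2, array([ 400.8, -148. ])), (10, array([ 400.3, -147.1])), (20, array([ 399.8, -145.9])), (80, array([ 396.3, -138.6]))]
[308.7 243.8] [304 242  10   5  41] [(2, array([ 366.9, -158. ])), (10, array([ 366.7, -156.9])), (20, array([ 366.3, -155.7])), (80, array([ 364.3, -148. ]))]
top 0.61 303.1 187.4 123 [ 548.5 -126.8  140. ]
side 0.78 261.4 226.1 209 [ 547.1 -132.   140. ]
[-1.55977875e-05  2.01538101e-01  9.79480675e-01  1.78224154e-06] [[-0.919  0.395 -0.   ]
 [ 0.395  0.919  0.   ]
 [ 0.    -0.    -1.   ]] [207.27709157 482.36798033 231.27891246] 1.0018655168652328 [-0.11427724  0.89252494  0.64645627] [-0.04255676  0.02219707 -0.01596108] 1.45
```

Emit:
arm_command --steps '[0.4,-0.95,0.2,0,75,0.4,-0.95,0,0,75,0.4,-0.95,0,0,75,0.5,-0.95,0,0,75,0.5,-0.95,0,0,75]'

```text
time_s: 2.08
eef_pos: [317.7, 243.4, 241.5]
ee_rot: [0.0, 0.201, 0.98, 0.0]
force: [1.1, 0.5, 0.8]
grip_width: 0.75
```

Emit:
arm_command --steps '[0.6,-0.95,-0.2,0,75,0.6,-0.95,-0.2,0,75,0.6,-0.95,-0.2,0,75,0.6,-0.95,0,0,75,0.6,-0.95,0,0,75]'

```text
time_s: 2.7
eef_pos: [468.0, 5.5, 211.4]
ee_rot: [0.0, 0.202, 0.979, 0.0]
force: [1.5, 0.2, 1.1]
grip_width: 0.748
```

Emit:
arm_command --steps '[0.6,-0.95,0,0,75,0.5,-0.9,0,0,75,0.49,-0.85,0,0,75,0,0,0,0,75,0,0,0,0,75]'

```text
time_s: 3.32
eef_pos: [546.4, -127.1, 211.1]
ee_rot: [-0.0, 0.201, 0.979, 0.0]
force: [0.8, 0.5, -0.7]
grip_width: 0.753
```

Run:
```python
from m import *
s=sense(); print(s["eef_pos"],s["joints"],s["force"],s["wrist_torque"],s["time_s"])
c=capture("side"); a=proj(c,[[545,-125,130]])[0].astype(int); w=75
cr=c["frame"][a[1]-w:a[1]+w,a[0]-w:a[0]+w]
d=capture("top"); b=proj(d,[[545,-125,130]])[0].astype(int)
cr2=d["frame"][b[1]-w:b[1]+w,b[0]-w:b[0]+w]
cv2.imwrite("pics/d.png",cv2.resize(cv2.hconcat([cr,cr2]),(800,400),interpolation=cv2.INTER_CUBIC))
```

```text
[ 546.44681268 -127.10537228  211.13372388] [-4.37437925e-01  4.07923340e-01  1.41719725e+00  1.97003150e-04
  1.31716678e+00 -1.60257673e+00] [ 0.84800412  0.4661     -0.71369599] [ 0.05440538  0.0429379  -0.01999213] 3.325
```

View pics/d.png

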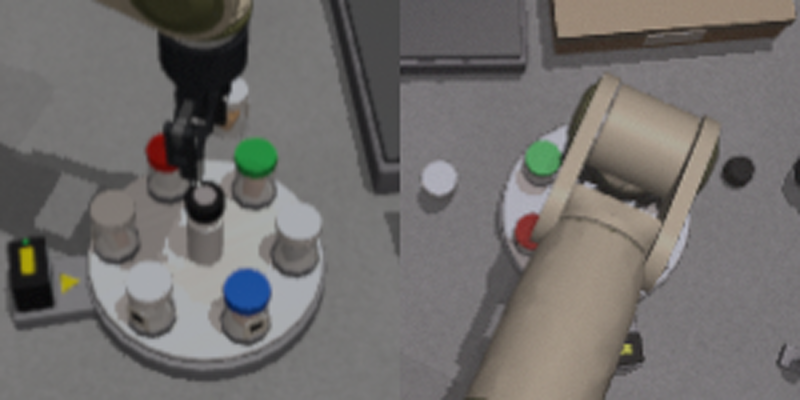

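The gripper hovers over the knob with the fingers above its cap, and the side view looks aligned. Descending.

Emit:
arm_command --steps '[0.01,-0.04,-0.5,0,75,0,0,-0.5,0,75,0,0,-0.5,0,75,0,0,-0.46,0,75,0,0,0,0,75]'

```text
time_s: 4.05
eef_pos: [546.5, -128.5, 112.5]
ee_rot: [-0.001, 0.201, 0.98, 0.0]
force: [-0.5, -0.0, 0.4]
grip_width: 0.753
```

Emit:
arm_command --steps '[0,0,0,0,38,0,0,0,0,38,0,0,0,0,38,0,0,0,0,38,0,0,0,0,38]' --grip_force 50

```text
time_s: 4.68
eef_pos: [547.9, -129.1, 114.3]
ee_rot: [0.001, 0.201, 0.98, 0.0]
force: [2.1, 5.8, 1.4]
grip_width: 0.452
```

```bash
cat > s.py <<'E'
from m import *
s=sense(); print("pos",np.round(s["eef_pos"],1),"j",np.round(s["joints"],3),"F",np.round(s["force"],1),"T",np.round(s["wrist_torque"],3),"w",round(s["grip_width"],3),s["time_s"])
q=s["ee_rot"]; print("yaw",np.degrees(2*np.arctan2(q[2],q[1])))
E
python3 s.py
```

```text
pos [ 547.9 -129.1  114.3] j [-4.400e-01  5.080e-01  1.533e+00  1.000e-03  1.098e+00 -1.606e+00] F [2.1 5.8 1.4] T [ 0.761 -0.308 -0.004] w 0.452 4.675
yaw 156.76380837255493
```

Emit:
arm_command --steps '[0.01,0.03,-0.05,0,38,0,0,-0.05,0,38,0,0,-0.05,0,38,0,0,0,0,38]' --grip_force 60

```text
time_s: 5.18
eef_pos: [548.1, -128.8, 106.4]
ee_rot: [0.001, 0.202, 0.979, -0.001]
force: [-1.6, -3.1, 8.3]
grip_width: 0.452
```

```bash
python3 s.py
```

```text
pos [ 548.1 -128.8  106.4] j [-4.390e-01  5.190e-01  1.540e+00 -1.000e-03  1.081e+00 -1.603e+00] F [-1.6 -3.1  8.3] T [-0.497  0.333 -0.059] w 0.452 5.175
yaw 156.74325770931173
```

Emit:
arm_command --steps '[0,-0.01,-0.04,0,38,0,0,0,0,38]'

```text
time_s: 5.42
eef_pos: [548.0, -128.9, 104.5]
ee_rot: [0.001, 0.202, 0.979, -0.0]
force: [-2.0, -0.3, 8.1]
grip_width: 0.448
```

```bash
python3 s.py
```

```text
pos [ 548.  -128.9  104.5] j [-0.439  0.521  1.541 -0.     1.078 -1.604] F [-2.  -0.3  8.1] T [-0.14   0.338 -0.007] w 0.448 5.425
yaw 156.74422665299764
```

Emit:
arm_command --steps '[0,0,0,-1,38,0,0,0,-1,38,0,0,0,-1,38,0,0,0,-1,38,0,0,0,-1,38]'

```text
time_s: 6.05
eef_pos: [547.7, -129.3, 104.5]
ee_rot: [0.0, 0.41, 0.912, -0.001]
force: [-3.8, -2.3, 7.9]
grip_width: 0.445
```

```bash
python3 s.py
```

```text
pos [ 547.7 -129.3  104.5] j [-4.390e-01  5.210e-01  1.542e+00 -1.000e-03  1.078e+00 -1.165e+00] F [-3.8 -2.3  7.9] T [-0.536  0.745  0.08 ] w 0.445 6.05
yaw 131.58309574645662
```

Emit:
arm_command --steps '[0,0,0,-1,38,0,0,0,-1,38,0,0,0,-1,38,0,0,0,-1,38,0,0,0,-1,38]'

```text
time_s: 6.68
eef_pos: [547.2, -129.4, 104.3]
ee_rot: [-0.0, 0.598, 0.802, -0.001]
force: [-5.6, -3.4, 8.3]
grip_width: 0.453
```

Emit:
arm_command --steps '[0,0,0,-1,38,0,0,0,-1,38,0,0,0,-1,38,0,0,0,-1,38,0,0,0,0,38]'

```text
time_s: 7.3
eef_pos: [546.8, -129.3, 104.2]
ee_rot: [-0.0, 0.727, 0.686, -0.001]
force: [-7.8, -3.3, 9.1]
grip_width: 0.448
```

```bash
python3 s.py
```

```text
pos [ 546.8 -129.3  104.2] j [-0.44   0.521  1.542 -0.002  1.08  -0.381] F [-7.8 -3.3  9.1] T [-0.548  1.47  -0.005] w 0.448 7.3
yaw 86.68988630686805
```

Emit:
arm_command --steps '[-0.02,0,0,-0.6,38,0,0,0,-0.6,38,0,0,0,0,38]'

```text
time_s: 7.68
eef_pos: [546.6, -129.3, 104.4]
ee_rot: [0.0, 0.762, 0.647, -0.0]
force: [-3.0, -2.4, 7.8]
grip_width: 0.453
```

```bash
python3 s.py
```

```text
pos [ 546.6 -129.3  104.4] j [-4.400e-01  5.190e-01  1.545e+00 -1.000e-03  1.077e+00 -2.780e-01] F [-3.  -2.4  7.8] T [-0.41   0.795  0.047] w 0.453 7.675
yaw 80.70446006800417
```

Emit:
arm_command --steps '[0,0,0,-0.6,38,0,0,0,-0.4,38,0,0,0,0,38]'

```text
time_s: 8.05
eef_pos: [546.5, -129.3, 104.4]
ee_rot: [0.0, 0.789, 0.614, -0.0]
force: [-4.0, -2.8, 7.5]
grip_width: 0.446
```

```bash
python3 s.py
```

```text
pos [ 546.5 -129.3  104.4] j [-4.400e-01  5.190e-01  1.545e+00 -1.000e-03  1.077e+00 -1.910e-01] F [-4.  -2.8  7.5] T [-0.37   0.925  0.037] w 0.446 8.05
yaw 75.72557608796393
```

Emit:
arm_command --steps '[0,0,0,-0.4,38,0,0,0,-0.4,38,0,0,0,0,38]'

```text
time_s: 8.43
eef_pos: [546.4, -129.2, 104.3]
ee_rot: [0.0, 0.81, 0.586, -0.001]
force: [-4.1, -2.4, 7.8]
grip_width: 0.45
```

```bash
python3 s.py
```

```text
pos [ 546.4 -129.2  104.3] j [-4.400e-01  5.190e-01  1.545e+00 -1.000e-03  1.077e+00 -1.210e-01] F [-4.1 -2.4  7.8] T [-0.381  0.904  0.015] w 0.45 8.425
yaw 71.71901158782933
```

```bash
cat > lids.py <<'E'
from m import *
c=capture("side"); ct=proj(c,[[547,-129,80]])[0]
for t,lo,hi in(("red",(0,140,60),(8,255,255)),("blue",(105,140,60),(125,255,255)),("green",(45,120,40),(80,255,255))):
    p,k=blob(c,lo,hi,ct,55); w=ray(c,p,109)[:2]; d=w-[547,-130.3]; print(t,p.round(1),k,w.round(1),"ang",np.degrees(np.arctan2(d[1],d[0])).round(1),"r",np.hypot(*d).round(1))
E
python3 lids.py
```

```text
red [246.  207.5] 2 [509.6 -41. ] ang 112.7 r 96.9
blue [272.2 261.8] 229 [ 567.7 -223.6] ang -77.5 r 95.5
green [286.1 210.4] 109 [622.8 -60.4] ang 42.7 r 103.1
```

Emit:
arm_command --steps '[0,0,0,-0.6,38,0,0,0,-0.6,38]'

```text
time_s: 8.72
eef_pos: [546.3, -129.2, 104.3]
ee_rot: [0.0, 0.84, 0.542, -0.001]
force: [-4.5, -2.7, 8.4]
grip_width: 0.452
```

```bash
python3 s.py; python3 lids.py
```

```text
pos [ 546.3 -129.2  104.3] j [-4.400e-01  5.190e-01  1.545e+00 -1.000e-03  1.078e+00 -1.500e-02] F [-4.5 -2.7  8.4] T [-0.316  1.013  0.233] w 0.452 8.725
yaw 65.66738692173617
red [nan nan] 0 [nan nan] ang nan r nan
blue [269.  262.4] 226 [ 559.3 -224.7] ang -82.6 r 95.2
green [287.8 213. ] 141 [626.4 -70.2] ang 37.1 r 99.6m.py:6: RuntimeWarning: Mean of empty slice.
  ys,xs=np.nonzero(m); return np.array([xs.mean(),ys.mean()]),len(xs)
  ret = ret.dtype.type(ret / rcount)
```

The rack started following the knob after about 78° of relative turn, so the stop is reached. Releasing and lifting.

Emit:
arm_command --steps '[0,0,0,0,75,0,0,0,0,75,0,0,0,0,75,0,0,0.2,0,75,0,0,0.5,0,75]'

```text
time_s: 9.4
eef_pos: [546.4, -128.4, 138.9]
ee_rot: [-0.001, 0.84, 0.543, -0.001]
force: [0.8, 0.1, -0.1]
grip_width: 0.751
```

Emit:
arm_command --steps '[0,0,0.9,0,75,0,0.3,0.9,0,75,0,0.9,0.3,0,75,0,0.95,0,0,75,0,0.95,0,0,75]'

```text
time_s: 10.02
eef_pos: [546.7, 27.8, 244.8]
ee_rot: [0.0, 0.84, 0.543, 0.001]
force: [0.8, -0.1, 0.4]
grip_width: 0.751
```

```bash
python3 s.py; python3 lids.py
python3 - <<'E'
from m import *
c=capture("side"); r=trace(c,"knob_grip")
for x in r[:2]:
    ys,xs=np.nonzero(x["mask"]); print(x["score"],xs.mean().round(1),ys.mean().round(1),ys.min(),ys.max(),len(xs))
print("knob top px z146/139/135:",proj(c,[[547,-129,z] for z in(146,139,135)]).round(1))
im0=cv2.imread("pics/side0.png"); f=lambda i:cv2.resize(i[200:280,210:310],(500,400),interpolation=cv2.INTER_CUBIC)
cv2.imwrite("pics/e.png",cv2.resize(cv2.hconcat([f(im0),f(c["frame"])]),(800,320)))
E
```

```text
pos [546.7  27.8 244.8] j [-0.163  0.352  1.408  0.     1.38   0.26 ] F [ 0.8 -0.1  0.4] T [ 0.009 -0.004  0.013] w 0.751 10.025
yaw 65.73955223827038
red [255.4 205.4] 188 [537.1 -35.3] ang 96.0 r 95.5
blue [268.1 262.7] 230 [ 556.9 -225.3] ang -84.1 r 95.5
green [287.  214.3] 185 [623.5 -74.6] ang 36.1 r 94.7
0.63 186.9 351.6 340 365 384
0.48 261.4 227.8 221 235 185
knob top px z146/139/135: [[261.3 223.9]
 [261.3 225.4]
 [261.3 226.3]]
```

View pics/e.png

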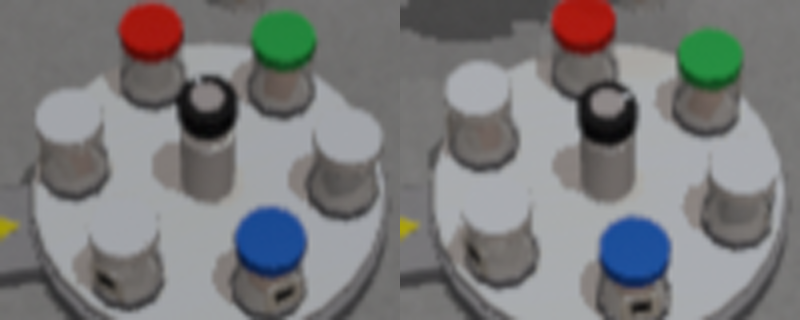

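The knob now sits about 1.7 px lower than at the start, roughly 8 mm, so it has caught. The red lid is at 96° about the axis and needs 90° counter-clockwise. Moving above it with the jaws tangential.

Emit:
arm_command --steps '[-0.04,-0.25,-0.1,1,80,-0.04,-0.25,-0.1,1,80,-0.04,-0.25,-0.2,1,80,-0.04,-0.25,-0.3,1,80,-0.04,-0.25,-0.3,1,80]'

```text
time_s: 10.8
eef_pos: [536.7, -37.7, 193.8]
ee_rot: [0.0, 0.702, 0.712, 0.0]
force: [0.3, -0.1, -0.5]
grip_width: 0.804
```

Emit:
arm_command --steps '[0,0,0,1,80,0,0,-0.2,0,80,0,0,0,0,80]'

```text
time_s: 11.18
eef_pos: [536.4, -36.5, 183.0]
ee_rot: [-0.001, 0.672, 0.741, -0.0]
force: [0.5, -0.1, 0.4]
grip_width: 0.803
```

```bash
python3 s.py
python3 - <<'E'
from m import *
o=[]
for n,P in(("side",[540,-60,110]),("top",[540,-60,110])):
    c=capture(n); a=proj(c,[P])[0].astype(int); w=60
    o.append(cv2.resize(c["frame"][a[1]-w:a[1]+w,a[0]-w:a[0]+w],(400,400),interpolation=cv2.INTER_CUBIC))
cv2.imwrite("pics/f.png",cv2.hconcat(o))
E
```

```text
pos [536.4 -36.5 183. ] j [-0.286  0.383  1.53  -0.     1.23  -0.384] F [ 0.5 -0.1  0.4] T [0.003 0.014 0.03 ] w 0.803 11.175
yaw 95.62446117768823
```

View pics/f.png

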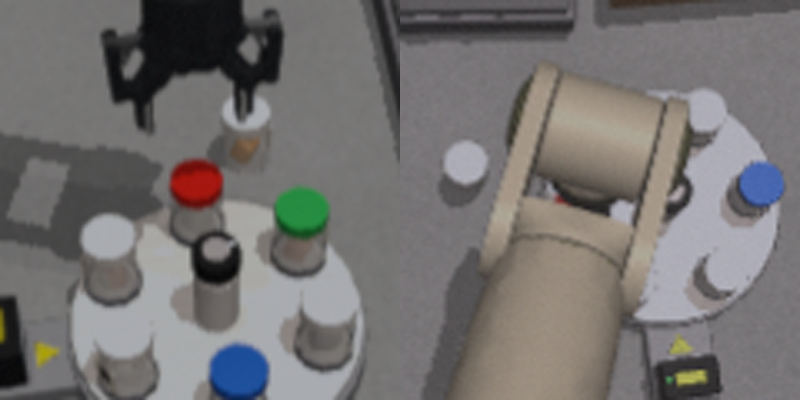

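The fingers straddle the red lid symmetrically in the side view. Descending and gripping.

Emit:
arm_command --steps '[0.01,0.04,-0.5,0,80,0,0,-0.5,0,80,0,0,-0.5,0,80,0,0,-0.46,0,80,0,0,0,0,80]'

```text
time_s: 11.9
eef_pos: [536.6, -33.9, 84.9]
ee_rot: [-0.001, 0.671, 0.742, -0.001]
force: [-0.0, -0.4, -0.1]
grip_width: 0.798
```

```bash
python3 s.py
```

```text
pos [536.6 -33.9  84.9] j [-0.281  0.501  1.635 -0.     1.008 -0.381] F [-0.  -0.4 -0.1] T [ 0.022 -0.026 -0.027] w 0.798 11.9
yaw 95.72572423300261
```

Emit:
arm_command --steps '[0,0,0,0,45,0,0,0,0,45,0,0,0,0,45,0,0,0,0,45,0,0,0,0,45]' --grip_force 40

```text
time_s: 12.52
eef_pos: [537.9, -34.3, 87.2]
ee_rot: [0.001, 0.671, 0.742, 0.001]
force: [-1.9, 1.7, 6.5]
grip_width: 0.526
```

```bash
python3 s.py; python3 lids.py 2>/dev/null
```

```text
pos [537.9 -34.3  87.2] j [-0.281  0.498  1.633  0.     1.008 -0.381] F [-1.9  1.7  6.5] T [ 0.116  0.284 -0.196] w 0.526 12.525
yaw 95.71913662299453
red [255.9 205.6] 181 [538.4 -36.1] ang 95.2 r 94.6
blue [267.8 262.8] 233 [ 556.1 -225.6] ang -84.5 r 95.7
green [287.2 214.5] 184 [624.2 -75.4] ang 35.4 r 94.7
```

Run:
```python
import numpy as np
a=np.radians(95.6+np.arange(21)*4.5); p=95*np.c_[np.cos(a),np.sin(a)]/50
d=np.diff(np.round(p,3),axis=0)
for i in range(0,20,5): print(d[i:i+5].round(3).tolist())
```

```text
[[-0.148, -0.02], [-0.146, -0.032], [-0.143, -0.044], [-0.139, -0.054], [-0.134, -0.065]]
[[-0.129, -0.075], [-0.122, -0.086], [-0.115, -0.094], [-0.108, -0.104], [-0.099, -0.111]]
[[-0.09, -0.119], [-0.081, -0.126], [-0.07, -0.131], [-0.06, -0.137], [-0.049, -0.141]]
[[-0.038, -0.144], [-0.026, -0.147], [-0.015, -0.148], [-0.003, -0.149], [0.009, -0.149]]
```

Emit:
arm_command --steps '[-0.148,-0.02,0.03,0.9,45,-0.146,-0.032,0,0.9,45,-0.143,-0.044,0,0.9,45,-0.139,-0.054,0,0.9,45,-0.134,-0.065,0,0.9,45]'

```text
time_s: 13.2
eef_pos: [502.0, -45.2, 87.4]
ee_rot: [0.001, 0.512, 0.859, 0.0]
force: [3.6, -2.3, -8.2]
grip_width: 0.526
```

```bash
python3 s.py; python3 lids.py 2>/dev/null
```

```text
pos [502.  -45.2  87.4] j [-0.323  0.433  1.739 -0.     0.968 -0.818] F [ 3.6 -2.3 -8.2] T [-0.283 -0.683  0.06 ] w 0.526 13.2
yaw 118.39957191855767
red [244.7 209.5] 160 [505.6 -47.9] ang 116.7 r 92.2
blue [281.3 258. ] 225 [ 592.1 -214.3] ang -61.8 r 95.3
green [276.6 208. ] 186 [596.7 -49.7] ang 58.4 r 94.7
```

Emit:
arm_command --steps '[-0.129,-0.075,-0.015,0.9,45,-0.122,-0.086,0,0.9,45,-0.115,-0.094,0,0.9,45,-0.108,-0.104,0,0.9,45,-0.099,-0.111,0,0.9,45]'

```text
time_s: 13.88
eef_pos: [473.8, -68.5, 87.3]
ee_rot: [0.001, 0.335, 0.942, 0.0]
force: [3.3, 0.2, -0.6]
grip_width: 0.522
```

Emit:
arm_command --steps '[-0.09,-0.119,0,0.9,45,-0.081,-0.126,0,0.9,45,-0.07,-0.131,0,0.9,45,-0.06,-0.137,0,0.9,45,-0.049,-0.141,0,0.9,45]'

```text
time_s: 14.5
eef_pos: [456.5, -101.2, 87.3]
ee_rot: [0.001, 0.145, 0.989, 0.0]
force: [3.3, 1.7, -1.5]
grip_width: 0.521
```

```bash
python3 s.py; python3 lids.py 2>/dev/null
```

```text
pos [ 456.5 -101.2   87.3] j [-4.700e-01  3.650e-01  1.846e+00  1.000e-03  9.280e-01 -1.750e+00] F [ 3.3  1.7 -1.5] T [ 0.492 -0.74   0.133] w 0.521 14.5
yaw 163.3161226560109
red [232.1 226.6] 73 [ 468.1 -104.9] ang 162.2 r 82.8
blue [296.2 238.6] 207 [ 638.3 -158. ] ang -16.9 r 95.4
green [251.4 206.4] 176 [525.1 -38.3] ang 103.4 r 94.5
```

Emit:
arm_command --steps '[-0.038,-0.144,0,0.9,45,-0.026,-0.147,0,0.9,45,-0.015,-0.148,0,0.9,45,-0.003,-0.149,0,0.9,45,0.009,-0.149,0,0.9,45]'

```text
time_s: 15.18
eef_pos: [453.0, -137.8, 87.3]
ee_rot: [0.001, -0.05, 0.999, 0.0]
force: [5.9, 4.1, 0.5]
grip_width: 0.526
```

Emit:
arm_command --steps '[0,0,0,0,45,0,0,0,0,45]'

```text
time_s: 15.42
eef_pos: [453.0, -137.7, 87.3]
ee_rot: [0.001, -0.049, 0.999, -0.0]
force: [4.8, 2.5, 1.8]
grip_width: 0.526
```

```bash
python3 s.py; python3 lids.py 2>/dev/null
python3 - <<'E'
from m import *
o=[]
for n in("side","top"):
    c=capture(n); P=[[470,-138,100]]; a=proj(c,P)[0].astype(int); w=70
    if n=="top":
        p,k=blob(c,(105,140,60),(125,255,255),proj(c,[[547,-129,80]])[0],42); print("blue top",k,ray(c,p,112).round(1))
    # project where axis->reader line, lids at 186 deg
    im=cv2.resize(c["frame"][a[1]-w:a[1]+w,a[0]-w:a[0]+w],(400,400),interpolation=cv2.INTER_CUBIC)
    t=np.radians(186); u=np.array([np.cos(t),np.sin(t)])
    for r,z in((165,80),(205,80),(-95,114),(185,80)):
        q=(proj(c,[np.append(np.array([546.8,-129])+r*u,z)])[0]-a+w)*400/(2*w); cv2.circle(im,tuple(q.astype(int)),3,(255,0,255),1)
    o.append(im)
cv2.imwrite("pics/g.png",cv2.hconcat(o))
E
```

```text
pos [ 453.  -137.7   87.3] j [-5.440e-01  3.760e-01  1.829e+00  1.000e-03  9.340e-01 -2.213e+00] F [4.8 2.5 1.8] T [ 0.679 -0.729  0.278] w 0.526 15.425
yaw 185.59642017139586
red [225.8 238.4] 48 [ 450.2 -142.7] ang -172.7 r 97.6
blue [295.5 227.3] 199 [ 641.6 -120.9] ang 5.7 r 95.0
green [241.9 211.3] 125 [497.2 -53.8] ang 123.1 r 91.2
blue top 112 [ 642.  -117.8  112. ]
```

View pics/g.png

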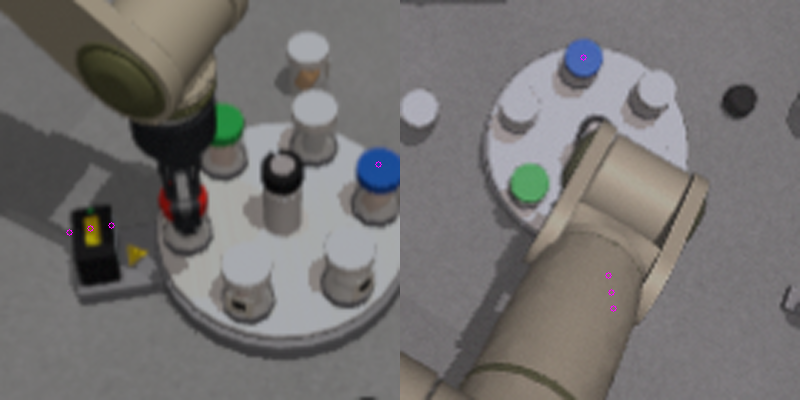

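The red jar stands in line with the reader: the blue lid opposite reads 5.7–5.8°, and the reader's direction is about 6.0° ± 0.4. The lid is still gripped and the knob is still down. Handing in.

```bash
python3 -c "
from rig import *
print(finish_job())"; python3 s.py
```

```text
the job is handed in; nothing more can be done
None
the job is handed in; nothing more can be done
```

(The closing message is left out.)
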